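Roll the gauge wheel to close the gap to the mark

ROBOT

A 6-joint arm with a two-finger parallel gripper is mounted at the origin on the work surface. World frame = base frame: x ahead of the robot, y to its left, z up, the work surface at z = 0. Lengths are in m, angles in rad, forces in N, time in s.
With the tool pointing down it reaches from about 0.3 to 0.85 m from the base axis. Payload 4.2 kg.
Tool frame: the origin (TCP) lies at the centre of the arm's flange, where the gripper is bolted on; the fingertips stand 191 mm ahead of it and the grasp point (between the pads) lies 172 mm ahead of it; x points along the fingers, y is the direction in which the jaws open and shut, and the axes are right-handed (so a half turn about x gives the same grasp; the last joint's range is limited). The gripper opens to 91 mm and grips with 3 to 60 N. Pads are 32 mm wide; open, the fingers measure 118 mm over their backs; the gripper's body (76 mm by 178 mm) begins 60 mm behind the grasp point.
Start: joints at [1.108, 0.32, 1.565, -0, 1.257, -0.02], TCP at [0.246, 0.52, 0.405] pointing down, gripper open.
Joint ranges: [-3.11, 3.11], [-0.84, 2.01], [0.21, 2.61], [-1.34, 4.49], [0.05, 2.63], [-2.56, 2.56]. Speed limits (rad/s): [2.57, 2.57, 3.14, 3.14, 3.14, 3.14].

INTERFACE

Orientations are given as a unit quaternion [w, x, y, z].
In Python, from cell import robot gives the robot as it stands. The module is installed in compiled form; this text tells all that it offers.
- The arm moves only by the tool send_rows, never from a script. Its argument "steps" is a list of rows, each a list of 2 entries, a list of its own where there are three numbers: the shift along the tool's x, y, z normalised to -1 to 1, where 1 is 400 mm, then the turn, a rotation vector about the tool's x, y, z normalised to -1 to 1, where 1 is 180 degrees. In form: [[[x, y, z], [ax, ay, az]], ...]. A call has 1 to 12 rows; each row is the pose to reach, as a shift and turn from the pose commanded when the call began, along the tool's axes at that moment, turning the shorter way round; what a row does not reach only later rows make up. A row lasts 1/8 s, in which the tool goes at most 62.5 mm and 10.7 degrees, less where a joint would pass 70% of its speed; a pose out of reach is approached as far as the arm can. A call with a number of a shift or a turn outside -1 to 1 is refused whole. A call with a gripper value outside its range is refused whole. "hand" is the opening in per cent of the stroke, from 0 (shut) to 100 (fully open), set as the call begins (left out, the last holds). The fingers move at their own pace and stop on an object; "squeeze" is the grip in N (left out, the last holds). Time passes only in rows, so rows that repeat a pose let the fingers close. It gives the time, the measured TCP pose, the force and the opening at its end, in the units of the state.
- robot.get_obs(): the state, without advancing time (a new reading comes with each control period).
- robot.grab_frame(name): name is "scene" or "top" or "wrist"; returns a dict with "pixels" (384x512x3 uint8, red, green, blue), "fx", "fy", "cx", "cy" (pixels), "dist" ([k1, k2, p1, p2, k3] as OpenCV has them; the pictures are not rectified), "origin" and "attitude" of the camera in the world. Camera axes: x right, y down, z forward; pixel columns grow to the right and rows downward; lengths in m; the calibration is good to about 2 mm. A picture is of the moment at which its call begins. There is no depth.
- robot.close_job(): hands the job in, once; it reports no verdict.
Trained networks look in the newest picture that a camera, given by its name, has taken for a name from the list of things; names that differ only in an ending like _2 or _b are one class to them, and where a whole thing is asked for, a point or a joint stands for the part that bears it (a point fixed in the world has none). Each returns a list of dicts, best first, with "score" (0 to 1); they miss things now and then, are a little off and sometimes report something else, mostly with a low value. They report only what shows in the picture. A call takes as long as a camera call.
- robot.search_frame(camera, target): "extent" ([left, top, right, bottom] in pixels, round what is visible of it).
The state is a dict: "time": time; "joints": joint angles; "dq": joint speeds; "effort": joint torques, N m; "tool_pos": TCP position; "tcp_rot": TCP orientation; "contact_force": force on the tool from outside, world axes, zero at the start; "moment": the same for the moment, N m; "width": finger opening in m.
Only numpy, scipy, OpenCV 4.12 (cv2) and the standard library are available. Lean on these libraries where they do the work, as an engineer would, in place of code of your own. Each camera call takes 0.05 s, during which the arm holds its last target.

TASK

With a fingertip on top of the knurled brass wheel, roll it to drive the blue jaw along the gauge and close the gap until the jaw's black pointer stands within the red gauge mark, then take the hand clear. Move the jaw only by the wheel: do not touch the jaw or the red mark, grasp nothing, and leave the bottle, the marker and the aluminium angle where they are.

Things in the scene. Friction and masses are not known exactly. Their poses are not given: they have to be found in the camera images.
- gauge: Fixed dark steel bench gauge, bed 120 x 320 x 30 mm (x from -45 to +75 mm). Origin at bench level under the bed; y runs along the bed, the way the jaw closes towards the bright anvil block (face at y = +115 mm, top at 75 mm); z up. Grey cheeks, 5 mm thick, flank the wheel, inner faces 15 mm from its middle plane: 76 mm high over 50 mm length, then 60 mm high to 90 mm length.
- wheel_top (a point): Fixed point on top of the knurled brass wheel, 82 mm above the bench, 90 mm from the gauge's origin towards -y. Wheel: diameter 64 mm, horizontal axis along the gauge's x, knurled rim 16 mm wide, bevelled flanks, 28 mm wide in all. It stands only 6 mm proud of the cheeks, so it is touched from above, not pinched. Axes as the gauge's.
- wheel (a joint): Angle of the brass wheel, rad, 0 at the start, range -0.3 to 5.2. Grows as its top is stroked towards the gauge's +y; each rad closes the jaw 10 mm (32 mm of rim travel). 1.2 N at the rim turns it; it stays where left and can be rolled back. The finger drives it by friction: pressing with 5 to 15 N is ample; lift, go back and stroke again as needed.
- jaw: Blue sliding jaw, 70 x 50 mm, top 67 mm above the bench, moving along the gauge's y only. Its steel rack bar runs in -y past the wheel, 21 to 29 mm to the +x side of the wheel's middle plane, 15 mm below the wheel's top. On its +x side a black pointer blade, 4 mm wide along y. Origin above the pointer's tip, in line with the closing face, 49 mm above the bench; axes as the gauge's.
- jaw_pointer (a point): Top of the tip of the black pointer blade, mid-width, 37 mm above the bench.
- rider: Red gauge mark: a red band 6 mm wide along the gauge's y, 22 mm long, across the white scale beside the pointer's tip; with a dark clamp and screw at the bed's edge. Origin at the middle of the band's top, 35 mm above the bench; axes as the gauge's. It starts 15 to 40 mm ahead (+y) of the pointer. The pointer is on the mark when their y agree within half the band.
- bottle: Loose white bottle with red cap, diameter 52 mm, height 115 mm; origin at the centre of its underside. Leave alone.
- marker: Loose green marker lying along its x, 122 mm long, 15 mm thick; origin on the bench near its middle. Leave alone.
- offcut: Loose aluminium angle offcut, 60 x 50 x 40 mm high; origin at the centre of its underside. Leave alone.

How it is judged:
At the end, for the whole second after the job is handed in: The pointer's middle is within 3 mm of the middle of the red mark along the gauge, the wheel is still, the red mark has not been shifted (3 mm), the bottle stands upright, and bottle, marker and angle are within 15 mm of where they were (y of jaw_pointer in the frame of rider between -0.003 and 0.003 m and velocity of joint wheel between -0.05 and 0.05 rad/s and distance of rider from where it was at the start of the episode below 0.003 m and distance of each of marker, bottle, offcut from where it was at the start of the episode below 0.015 m and angle between bottle's own z axis and vertical below 0.2 rad); the robot touches nothing.
It fails at once if the robot touches the jaw (with its rack bar and pointer) (contact force between any of the fingers, the arm and jaw above 0.5 N).
It fails at once if the robot touches the red gauge mark (contact force between any of the fingers, the arm and rider above 0.5 N).
It fails at once if the bottle, marker or aluminium angle is lifted, knocked over or pushed more than 15 mm (distance of any of marker, bottle, offcut from where it was at the start of the episode above 0.015 m).
It also fails if it takes over 61 s, if anything falls off the work surface, if the arm or the gripper's body presses on something with over 40 N, if the wrist force passes 120 N, or if a joint passes its speed limit or range.

## Working session

There is one attempt and no reset: what is moved stays moved. The work goes in short steps, Python scripts to look and compute and a tool call to move; the robot and the scene stay as the last step left them, time stands still between calls to the robot, and variables do not carry over. Pictures are saved under pics/ and viewed, and the job is handed in when it is done.

Besides the shell and the picture viewer there is one more tool, called after ">>>" by a JSON object that holds its "op" and its "data". send_rows: Moves the arm, as the interface text tells. Scaled input: -1 to 1 covers 400 mm each way for a shift and 180 degrees each way for a turn. Its arguments: {"type":"object","properties":{"steps":{"type":"array"},"hand":{"type":"number"},"squeeze":{"type":"number"}},"required":["steps"]}

```bash
mkdir -p pics; cat > h.py <<'E'
from cell import robot
import numpy as np, cv2, pickle
from scipy.spatial.transform import Rotation as R
def rot(q): 
    q=np.array(q,float)
    return q if q.shape==(3,3) else R.from_quat(q[[1,2,3,0]]).as_matrix()
def grab(name,fn=None):
    f=robot.grab_frame(name)
    if fn: cv2.imwrite('pics/'+fn,cv2.cvtColor(f['pixels'],cv2.COLOR_RGB2BGR)); pickle.dump(f,open('pics/'+fn+'.pkl','wb'))
    return f
def K(f): return np.array([[f['fx'],0,f['cx']],[0,f['fy'],f['cy']],[0,0,1.]])
def onz(f,uv,z):
    p=cv2.undistortPoints(np.array([[uv]],float),K(f),np.array(f['dist'],float))[0,0]
    d=rot(f['attitude'])@np.array([p[0],p[1],1]); o=np.array(f['origin'])
    return o+d*(z-o[2])/d[2]
def proj(f,P):
    A=rot(f['attitude']); rv=cv2.Rodrigues(A.T)[0]; t=-A.T@np.array(f['origin'])
    return cv2.projectPoints(np.array(P,float).reshape(-1,1,3),rv,t,K(f),np.array(f['dist'],float))[0][:,0]
E
python3 - <<'E'
from h import *
print(robot.get_obs())
for n in ['scene','top','wrist']:
    f=grab(n,n+'0.png'); print(n,f['origin'],f['attitude'],f['fx'])
    for t in ['gauge','wheel','jaw','jaw_pointer','rider','bottle','marker','offcut']:
        print(t,[(np.round(d['extent'],1).tolist(),round(d['score'],2)) for d in robot.search_frame(n,t)[:2]])
E
```

```text
{'time': 0.0, 'joints': array([ 1.10797510e+00,  3.20304031e-01,  1.56564878e+00, -2.06022755e-05,
        1.25739003e+00, -2.00099095e-02]), 'dq': array([-8.83302691e-06,  1.63222455e-03,  5.87994571e-04, -5.73331653e-04,
       -1.10140402e-03, -9.17661460e-04]), 'effort': array([-1.50074419e-05, -4.12477076e+01, -2.31968808e+01,  7.27559673e-02,
        4.58570290e-02, -1.32839345e-04]), 'tool_pos': array([0.24631388, 0.5193982 , 0.40392476]), 'tcp_rot': array([ 0.68970513,  0.15467674,  0.68998755, -0.15588173]), 'contact_force': array([-0.84890212,  0.11464813, -0.0594046 ]), 'moment': array([-0.04446462, -0.03119762,  0.01595676]), 'width': 0.09129704433578244}
scene [1.10112319 0.29080219 0.54469851] [-0.23622854  0.51525316  0.74250353 -0.35692964] 492.148574919696
gauge [([107.0, 171.4, 319.3, 265.2], 0.89), ([260.8, 152.8, 296.0, 194.7], 0.63)]
wheel [([140.2, 179.9, 178.8, 217.6], 0.93), ([104.7, 172.0, 324.2, 262.2], 0.26)]
jaw [([125.1, 176.6, 242.8, 234.0], 0.72)]
jaw_pointer [([125.1, 178.2, 244.1, 237.5], 0.95)]
rider [([253.0, 236.0, 270.1, 263.0], 0.61)]
bottle [([260.8, 229.7, 302.7, 310.0], 0.83)]
marker [([261.1, 151.8, 296.7, 196.0], 0.7)]
offcut [([119.7, 274.4, 176.7, 318.0], 0.81)]
top [0.44421225 0.09891281 0.72586979] [ 0.07764298 -0.64076005  0.75880758 -0.08723062] 414.04485320120585
gauge [([200.5, 115.4, 394.1, 257.2], 0.56)]
wheel [([330.5, 146.2, 371.5, 174.9], 0.83)]
jaw [([271.3, 135.0, 366.5, 216.2], 0.75)]
jaw_pointer []
rider [([238.4, 160.6, 249.0, 178.6], 0.46)]
bottle [([285.4, 80.8, 316.1, 118.2], 0.68), ([193.2, 124.2, 225.3, 162.1], 0.61)]
marker [([284.5, 248.5, 300.2, 318.8], 0.84)]
offcut [([288.7, 83.1, 318.9, 119.3], 0.69)]
wrist [0.18562602 0.54899624 0.38418564] [0.10082336 0.83922587 0.53052235 0.06387988] 278.2780215368856
gauge []
wheel []
jaw []
jaw_pointer []
rider []
bottle []
marker []
offcut []
```

```bash
python3 - <<'E'
import cv2
a=cv2.imread('pics/scene0.png');b=cv2.imread('pics/top0.png')
cv2.imwrite('pics/scene0c.png',cv2.resize(a[140:330,90:340],None,fx=3,fy=3,interpolation=cv2.INTER_CUBIC))
cv2.imwrite('pics/top0c.png',cv2.resize(b[75:265,180:430],None,fx=3,fy=3,interpolation=cv2.INTER_CUBIC))
E
```

```text
(no output)
```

View pics/scene0.png

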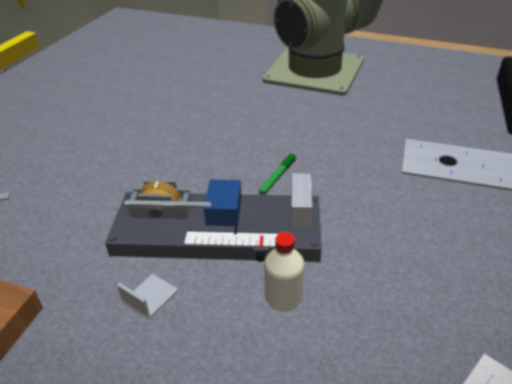

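View pics/scene0c.png

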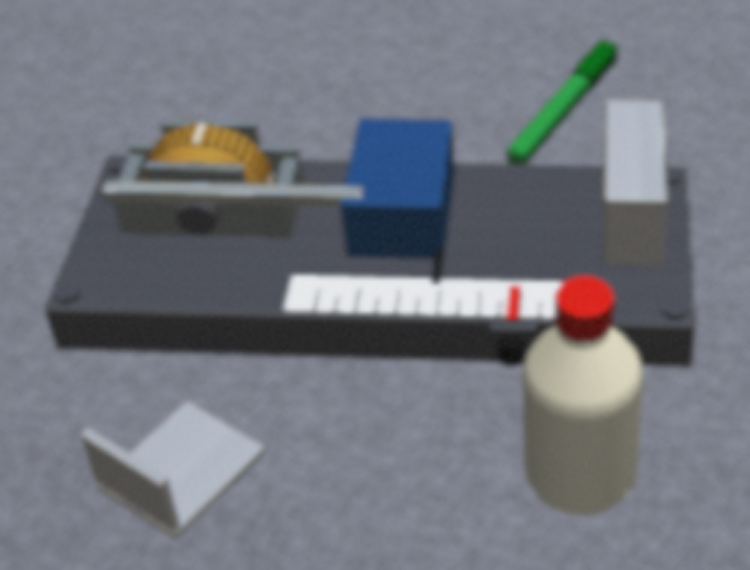

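View pics/top0c.png

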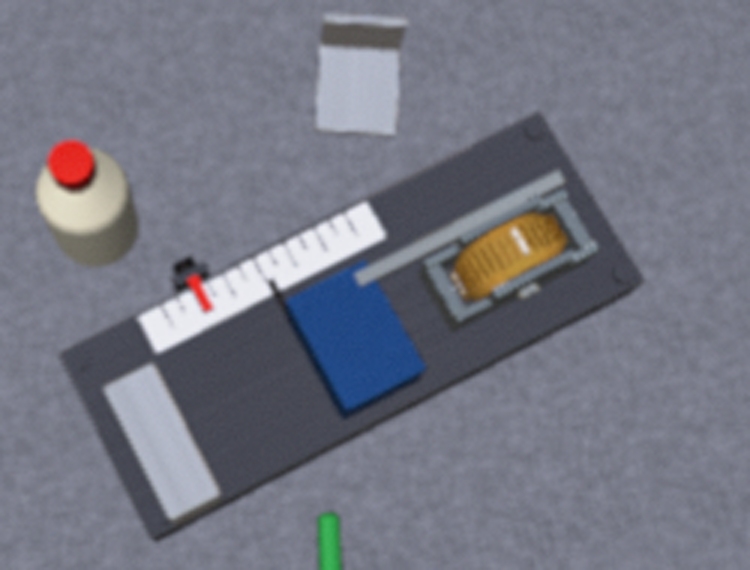

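View pics/top0.png

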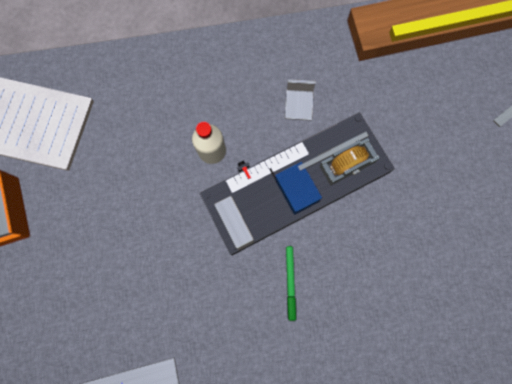

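The gauge runs diagonally, with the wheel at its far right end in the top view (crop ~(515,250)). The pointer is at crop (272,282) and the red mark at (199,293). Next I fit the gauge pose from the bed corners in both views.

```bash
cat >> h.py <<'E'
def G2W(g,P):
    c,s=np.cos(g[2]),np.sin(g[2]); P=np.atleast_2d(P)
    return np.c_[g[0]+c*P[:,0]-s*P[:,1], g[1]+s*P[:,0]+c*P[:,1], P[:,2]]
E
python3 - <<'E'
from h import *
from scipy.optimize import least_squares
ft=pickle.load(open('pics/top0.png.pkl','rb'));fs=pickle.load(open('pics/scene0.png.pkl','rb'))
L=np.array([[75,-160,30],[-45,-160,30],[-45,160,30],[75,160,30]])/1e3
T=np.array([[539,112],[642,283],[156,540],[62,354]])/3+[180-.33,75-.33]
S=np.array([[52,308],[112,157],[686,168],[692,318]])/3+[90-.33,140-.33]
p=[onz(ft,u,.03) for u in T]
d=(p[2]+p[3]-p[0]-p[1]); yaw0=np.arctan2(d[1],d[0])-np.pi/2
c=np.mean(p,0)
fun=lambda g,w=(1,1):np.r_[w[0]*(proj(ft,G2W(g,L))-T).ravel(),w[1]*(proj(fs,G2W(g,L))-S).ravel()]
for w in [(1,1),(1,0),(0,1)]:
    r=least_squares(lambda g:fun(g,w),[c[0],c[1],yaw0],x_scale=.01); print(w,np.round(r.x,4),np.round(r.fun,1))
    if w==(1,1): g=r.x
np.save('g.npy',g)
print('wheeltop',G2W(g,[0,-.09,.082]))
inv=lambda P:G2W([0,0,-g[2]],[[P[0]-g[0],P[1]-g[1],P[2]]])[0]
cs=lambda x,y:(x/3+90-.33,y/3+140-.33); ct=lambda x,y:(x/3+180-.33,y/3+75-.33)
print('ptr top',inv(onz(ft,ct(272,282),.037)),'scene',inv(onz(fs,cs(436,280),.037)))
print('mark top',inv(onz(ft,ct(199,293),.035)),'scene',inv(onz(fs,cs(514,302),.035)))
for f,n in((ft,'top'),(fs,'scene')):
    im=f['pixels'][:,:,::-1].copy()
    im=cv2.resize(im,None,fx=3,fy=3,interpolation=cv2.INTER_CUBIC)
    pts=np.r_[L,[[0,-.09,.082],[.015,-.065,.076],[.015,-.115,.076],[-.015,-.065,.076],[-.015,-.115,.076],[-.02,-.135,.06],[-.02,-.045,.06],[.0,.115,.075]]]
    for q in proj(f,G2W(g,pts)): cv2.circle(im,tuple(np.int32(q*3+1)),3,(255,0,255),-1)
    o=(90,140) if n=='scene' else (180,75)
    cv2.imwrite(f'pics/{n}1c.png',im[o[1]*3:(o[1]+190)*3,o[0]*3:(o[0]+250)*3])
E
```

```text
(1, 1) [0.5874 0.0111 0.3162] [-0.3  0.2  1.   0.3 -2.1  1.7 -2.1  0.9 -3.2 -0.2 -2.  -1.3 -0.3 -1.4
  1.   1.8]
(1, 0) [0.5887 0.0093 0.3167] [ 0.4 -0.7  1.8 -0.6 -1.1  0.8 -1.2  0.1 -0.   0.  -0.  -0.  -0.  -0.
 -0.   0. ]
(0, 1) [0.5864 0.0124 0.3182] [-0.   0.   0.   0.  -0.   0.  -0.   0.  -2.  -0.3 -1.  -1.4  0.6 -1.7
  2.2  1.4]
wheeltop [[ 0.61539807 -0.07446847  0.082     ]]
ptr top [0.05482755 0.03064353 0.037     ] scene [0.05637649 0.03354976 0.037     ]
mark top [0.06910728 0.07059513 0.035     ] scene [0.06832115 0.07251426 0.035     ]
```

View pics/top1c.png

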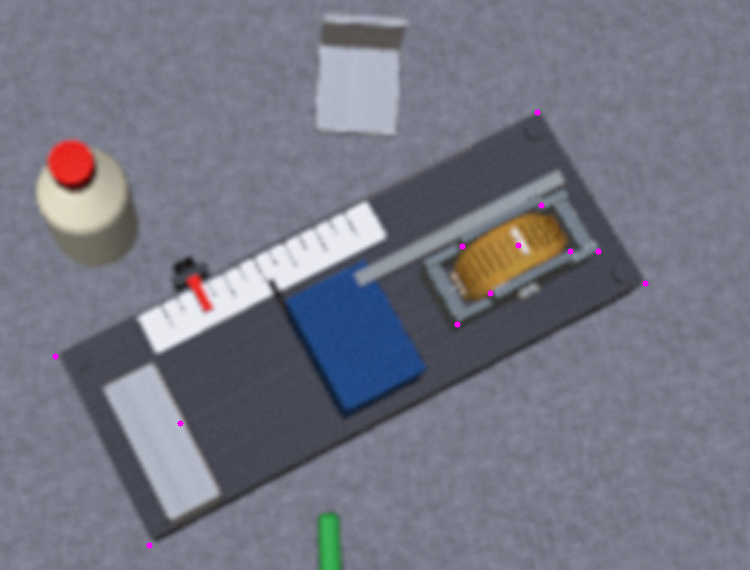

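View pics/scene1c.png

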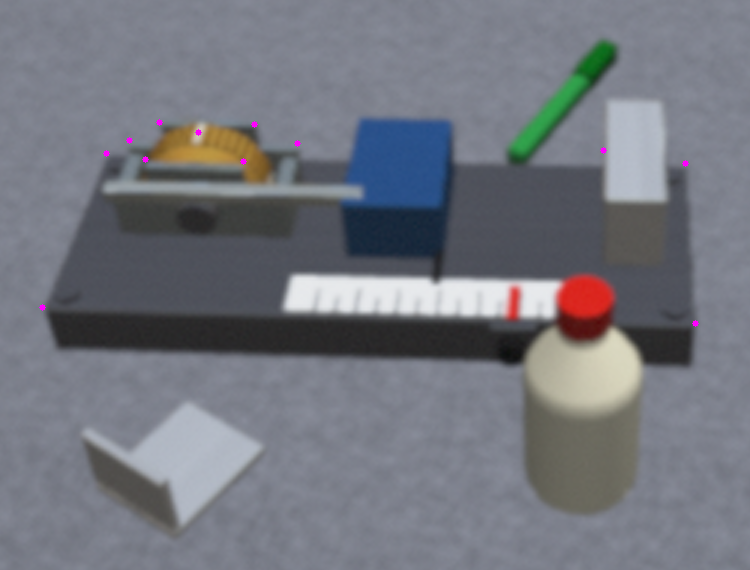

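```bash
cat >> h.py <<'E'
def plan(ztip,yoff=0.,xoff=0.,turn=True,sgn=None):
    g=np.load('g.npy');o=robot.get_obs();A=rot(o['tcp_rot'])
    tip=G2W(g,[xoff,-.09+yoff,ztip])[0]
    gx=np.array([np.cos(g[2]),np.sin(g[2]),0]);best=None
    for s in ([1,-1] if sgn is None else [sgn]):
        X=np.array([0,0,-1.]);Y=s*gx;B=np.c_[X,Y,np.cross(X,Y)]
        rv=R.from_matrix(A.T@B).as_rotvec()
        if best is None or np.linalg.norm(rv)<np.linalg.norm(best[1]): best=(s,rv)
    sh=A.T@(tip+[0,0,.191]-o['tool_pos'])
    return best[0],sh/.4,best[1]/np.pi,o
E
python3 - <<'E'
from h import *
for s in (1,-1): print(plan(.16,-.014,sgn=s)[:3])
print(rot(robot.get_obs()['tcp_rot']))
E
```

```text
(1, array([ 0.13431248, -0.97193062,  1.49398107]), array([ 2.58393137e-01, -2.18645991e-05, -4.75869473e-05]))
(-1, array([ 0.13431248, -0.97193062,  1.49398107]), array([-7.41606860e-01,  5.86937200e-05, -2.69677869e-05]))
[[ 6.49693517e-05  4.28498502e-01  9.03542489e-01]
 [ 1.46263467e-04  9.03542477e-01 -4.28498507e-01]
 [-9.99999987e-01  1.59994527e-04 -3.97110751e-06]]
```

>>> {"op": "send_rows", "data": {"steps": [[[0,-0.486,0.747],[0.13,0,0]],[[0,-0.486,0.747],[0.13,0,0]],[[0,-0.486,0.747],[0.13,0,0]],[[0,-0.486,0.747],[0.13,0,0]],[[0,-0.486,0.747],[0.13,0,0]],[[0,-0.486,0.747],[0.13,0,0]],[[0,-0.486,0.747],[0.13,0,0]],[[0,-0.486,0.747],[0.13,0,0]],[[0,-0.486,0.747],[0.13,0,0]]], "hand": 0, "squeeze": 10}}

```text
time: 2.48
tool_pos: [0.4325, 0.2169, 0.4047]
tcp_rot: [0.644, 0.291, 0.644, -0.291]
contact_force: [-0.2, 0.5, -0.8]
width: 0.0041
```

```bash
python3 -c "
from h import *
print(plan(.14,-.014,sgn=1))"
```

```text
(1, array([ 0.18400923, -0.15153059,  0.88108293]), array([ 1.28977908e-01, -1.31085834e-04, -1.56815416e-05]), {'time': 2.475, 'joints': array([ 4.40874022e-01,  1.75970186e-01,  1.76235524e+00,  4.41030082e-04,
        1.20325032e+00, -2.80680509e-01]), 'dq': array([ 0.00480516,  0.00187507, -0.00033795, -0.00194437, -0.00217661,
       -0.00157874]), 'effort': array([-3.92278098e-01, -3.27076542e+01, -2.26846486e+01,  4.31879901e-02,
        5.56592806e-02,  3.11320691e-03]), 'tool_pos': array([0.43251736, 0.21686459, 0.40474931]), 'tcp_rot': array([ 0.64418213,  0.29146051,  0.64439597, -0.29126274]), 'contact_force': array([-0.21645352,  0.48874243, -0.81673199]), 'moment': array([-0.05876364, -0.01863535,  0.00830592]), 'width': 0.004101412546385875})
```

>>> {"op": "send_rows", "data": {"steps": [[[0,-0.15,0.88],[0.129,0,0]],[[0,-0.15,0.88],[0.129,0,0]],[[0,-0.15,0.88],[0.129,0,0]],[[0,-0.15,0.88],[0.129,0,0]],[[0,-0.15,0.88],[0.129,0,0]],[[0,-0.15,0.88],[0.129,0,0]],[[0,-0.15,0.88],[0.129,0,0]],[[0.18,-0.15,0.88],[0.129,0,0]],[[0.18,-0.15,0.88],[0.129,0,0]],[[0.18,-0.15,0.88],[0.129,0,0]],[[0.18,-0.15,0.88],[0.129,0,0]]]}}

```text
time: 3.85
tool_pos: [0.6205, -0.0877, 0.3352]
tcp_rot: [0.574, 0.416, 0.571, -0.415]
contact_force: [-0.2, -0.5, -0.1]
width: 0.0004
```

```bash
python3 - <<'E'
from h import *
s,sh,rv,o=plan(.11,-.014,sgn=1); print(sh*400,rv*180,o['width'],o['contact_force'],o['tool_pos'])
for n in ['scene','wrist']: grab(n,n+'2.png')
grab('top','top2.png')
a=cv2.imread('pics/scene2.png'); b=cv2.imread('pics/wrist2.png')
cv2.imwrite('pics/scene2c.png',cv2.resize(a[80:270,90:340],None,fx=3,fy=3,interpolation=cv2.INTER_CUBIC))
E
```

```text
[34.19804166 -0.88686833 -0.28108881] [-0.04973503  0.10262846 -0.21979042] 0.00044600213797420295 [-0.2466637  -0.45922734 -0.12275113] [ 0.62053805 -0.0877491   0.33520164]
```

View pics/scene2c.png

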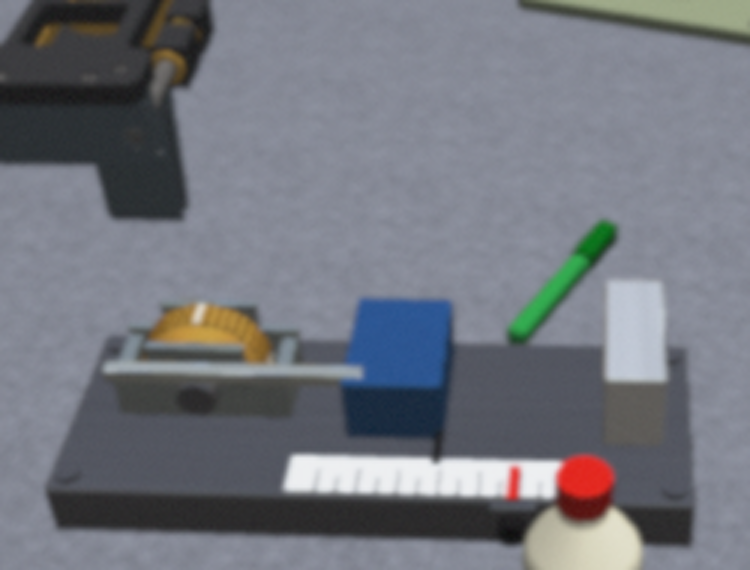

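View pics/wrist2.png

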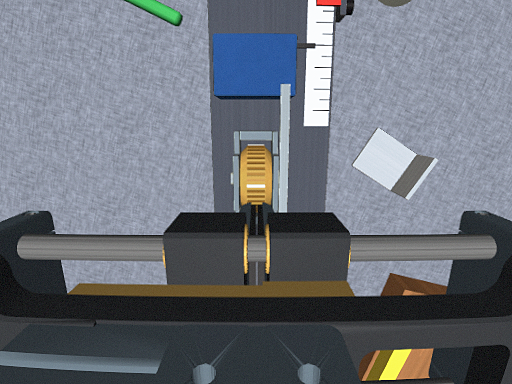

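View pics/top2.png

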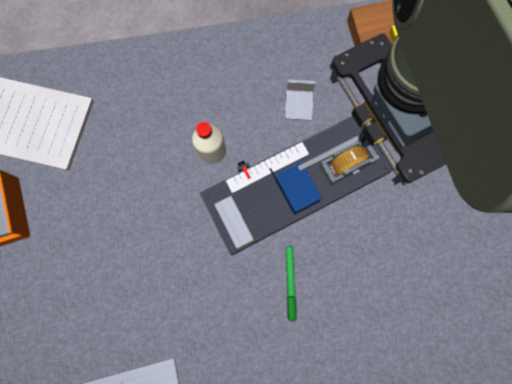

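The wrist view shows the closed fingers centred on the wheel's middle plane (wheel at col 257), with the pointer and red mark visible above. I'll descend now.

>>> {"op": "send_rows", "data": {"steps": [[[0.07,-0.002,0],[0,0,0]],[[0.12,-0.002,0],[0,0,0]],[[0.135,-0.002,0],[0,0,0]],[[0.135,-0.002,0],[0,0,0]]]}}

```text
time: 4.5
tool_pos: [0.6194, -0.0887, 0.2793]
tcp_rot: [0.572, 0.416, 0.572, -0.415]
contact_force: [-0.4, -0.9, 0.8]
width: 0.0008
```

```bash
python3 - <<'E'
from h import *
s,sh,rv,o=plan(.082,-.014,sgn=1); print(sh*400,o['contact_force'],o['tool_pos'][2]-.191)
a=grab('scene','scene3.png')['pixels'][:,:,::-1]
grab('wrist','wrist3.png')
cv2.imwrite('pics/scene3c.png',cv2.resize(a[100:270,90:270],None,fx=4,fy=3.5,interpolation=cv2.INTER_CUBIC))
E
```

```text
[ 6.26457384  0.62008683 -0.78214059] [-0.35852423 -0.85469759  0.83516744] 0.08826433654874838
```

View pics/scene3c.png

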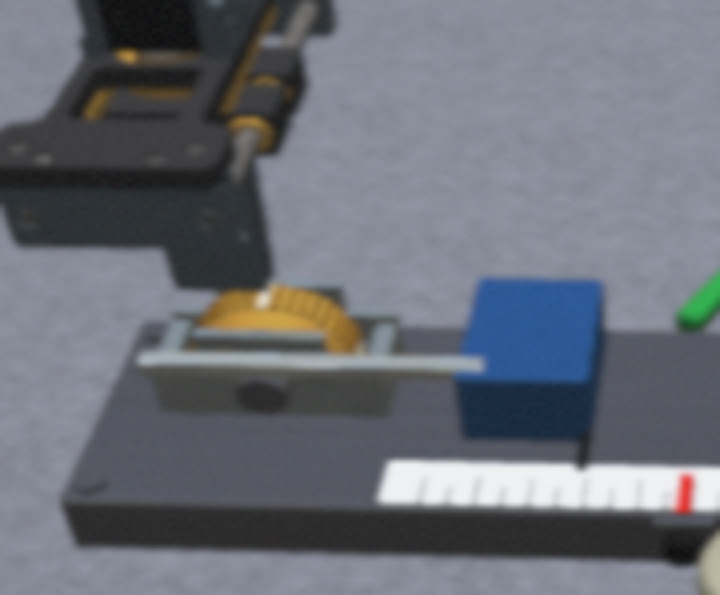

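View pics/wrist3.png

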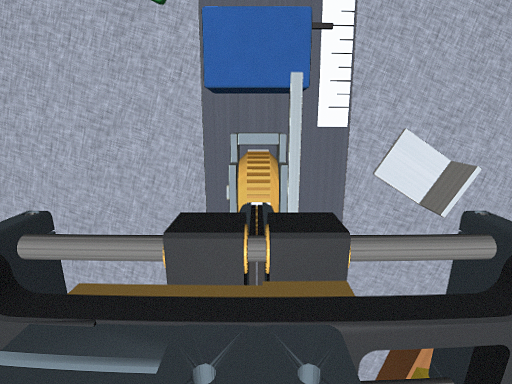

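>>> {"op": "send_rows", "data": {"steps": [[[0.008,0.001,0],[0,0,0]],[[0.013,0.001,0],[0,0,0]],[[0.015,0.001,0],[0,0,0]],[[0.015,0.001,0],[0,0,0]]]}}

```text
time: 5.1
tool_pos: [0.6195, -0.0885, 0.273]
tcp_rot: [0.572, 0.416, 0.572, -0.416]
contact_force: [-0.5, 0.1, 3.0]
width: 0.0006
```

>>> {"op": "send_rows", "data": {"steps": [[[0.001,0,0],[0,0,0]],[[0.002,0,0],[0,0,0]],[[0.002,0,0],[0,0,0]]]}}

```text
time: 5.48
tool_pos: [0.6195, -0.0885, 0.2729]
tcp_rot: [0.572, 0.416, 0.572, -0.415]
contact_force: [-1.8, 0.7, 7.7]
width: 0.0007
```

Contact at tip height 82 mm, stiffness about 6 N/mm. First stroke: +y is tool -z.

>>> {"op": "send_rows", "data": {"steps": [[[0.001,0,-0.01],[0,0,0]],[[0.001,0,-0.02],[0,0,0]],[[0.001,0,-0.03],[0,0,0]],[[0.001,0,-0.04],[0,0,0]],[[0.001,0,-0.05],[0,0,0]],[[0.001,0,-0.06],[0,0,0]],[[0.001,0,-0.066],[0,0,0]],[[0.001,0,-0.066],[0,0,0]]]}}

```text
time: 6.48
tool_pos: [0.6114, -0.0638, 0.2729]
tcp_rot: [0.573, 0.415, 0.572, -0.416]
contact_force: [-2.8, -0.7, 9.0]
width: 0.0002
```

```bash
cat >> h.py <<'E'
def look(i):
    s,sh,rv,o=plan(.082,-.014,sgn=1); print('to start(mm)',sh*400,o['contact_force'],o['tool_pos'][2]-.191,o['time'])
    f=grab('scene',f'scene{i}.png');a=f['pixels'][:,:,::-1]
    w=grab('wrist',f'wrist{i}.png')['pixels'][:,:,::-1]
    c=cv2.resize(a[170:260,110:310],None,fx=4,fy=4,interpolation=cv2.INTER_CUBIC)
    cv2.imwrite(f'pics/look{i}.png',c)
E
python3 -c "
from h import *
look(4)"
```

```text
to start(mm) [-0.04164253  0.5276562  25.40945112] [-2.80596079 -0.74321694  9.00713878] 0.08191445305315465 6.475
```

View pics/look4.png

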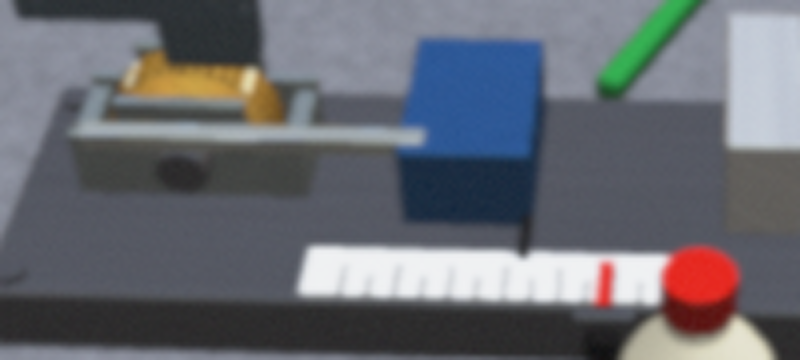

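View pics/wrist4.png

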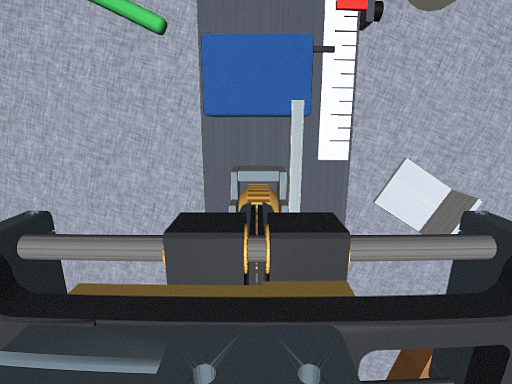

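Stroke 1 rolled the wheel without slip: the white mark moved about 26 mm and the jaw advanced. Repeating.

>>> {"op": "send_rows", "data": {"steps": [[[-0.015,0,0],[0,0,0]],[[-0.015,0,0.067],[0,0,0]],[[-0.015,0,0.067],[0,0,0]],[[-0.003,0,0.067],[0,0,0]],[[0,0,0.067],[0,0,0]],[[0,0,0.06],[0,0,0]],[[0,0,0.048],[0,0,0]],[[0,0,0.036],[0,0,0]],[[0,0,0.024],[0,0,0]],[[0,0,0.012],[0,0,0]],[[0,0,0],[0,0,0]],[[0,0,0],[0,0,0]]]}}

```text
time: 8.07
tool_pos: [0.6112, -0.0627, 0.2729]
tcp_rot: [0.573, 0.415, 0.572, -0.415]
contact_force: [-1.6, -0.8, 7.8]
width: 0.0007
```

```bash
python3 -c "
from h import *
look(5)"
```

```text
to start(mm) [-0.05309545  0.38579915 26.49738497] [-1.56608263 -0.78779478  7.8374961 ] 0.08191983117833707 8.075
```

View pics/look5.png

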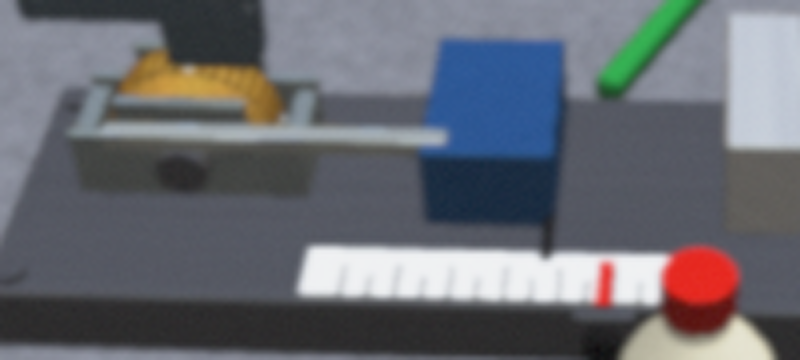

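View pics/wrist5.png

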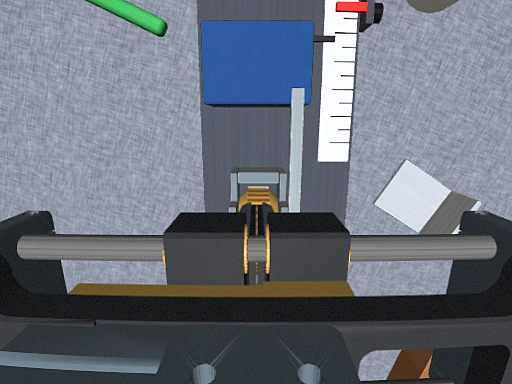

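>>> {"op": "send_rows", "data": {"steps": [[[-0.015,0,0],[0,0,0]],[[-0.015,0,0.067],[0,0,0]],[[-0.015,0,0.067],[0,0,0]],[[-0.003,0,0.067],[0,0,0]],[[0,0,0.067],[0,0,0]],[[0,0,0.06],[0,0,0]],[[0,0,0.048],[0,0,0]],[[0,0,0.036],[0,0,0]],[[0,0,0.024],[0,0,0]],[[0,0,0.012],[0,0,0]],[[0,0,0],[0,0,0]],[[0,0,0],[0,0,0]]]}}

```text
time: 9.68
tool_pos: [0.6111, -0.0626, 0.2729]
tcp_rot: [0.573, 0.415, 0.572, -0.415]
contact_force: [-1.7, -0.5, 9.5]
width: 0.0005
```

```bash
cat >> h.py <<'E'
def big(i,name='scene',box=(200,215,300,270),k=8):
    a=pickle.load(open(f'pics/{name}{i}.png.pkl','rb'))['pixels'][:,:,::-1]
    cv2.imwrite(f'pics/big{name}{i}.png',cv2.resize(a[box[1]:box[3],box[0]:box[2]],None,fx=k,fy=k,interpolation=cv2.INTER_CUBIC))
E
python3 -c "
from h import *
look(6); big(6); big(6,'wrist',(290,0,390,70))"
```

```text
to start(mm) [-0.08419354  0.44178627 26.60994564] [-1.68949887 -0.45724156  9.51204236] 0.08189309961154989 9.675
```

View pics/bigscene6.png

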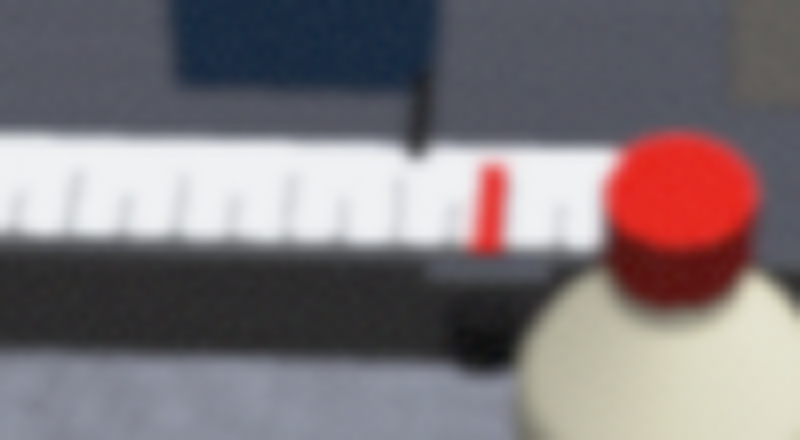

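View pics/bigwrist6.png

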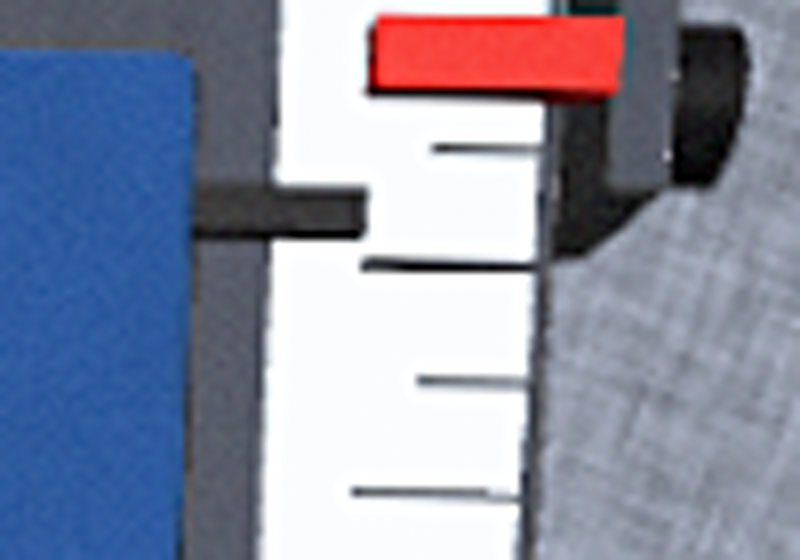

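```bash
cat >> h.py <<'E'
def gy(f,uv,z):
    g=np.load('g.npy');P=onz(f,uv,z)
    return 1e3*G2W([0,0,-g[2]],[[P[0]-g[0],P[1]-g[1],P[2]]])[0][:2]
def meas(name,i,o,k,p,m):
    f=pickle.load(open(f'pics/{name}{i}.png.pkl','rb'))
    t=lambda q:((q[0]+.5)/k-.5+o[0],(q[1]+.5)/k-.5+o[1])
    a,b=gy(f,t(p),.037),gy(f,t(m),.035); print(name,a,b,'gap',b[1]-a[1])
E
python3 -c "
from h import *
meas('wrist',6,(290,0),8,(362,213),(380,54))
meas('scene',6,(200,215),8,(416,152),(495,166))"
```

```text
wrist [55.34912877 57.80682697] [56.8842035  71.65544786] gap 13.84862089714202
scene [56.7639545  58.06146296] [57.92345238 72.64166972] gap 14.580206757186886
```

>>> {"op": "send_rows", "data": {"steps": [[[-0.015,0,0],[0,0,0]],[[-0.015,0,0.067],[0,0,0]],[[-0.015,0,0.067],[0,0,0]],[[-0.003,0,0.067],[0,0,0]],[[0,0,0.067],[0,0,0]],[[0,0,0.06],[0,0,0]],[[0,0,0.048],[0,0,0]],[[0,0,0.036],[0,0,0]],[[0,0,0.024],[0,0,0]],[[0,0,0.012],[0,0,0]],[[0,0,0],[0,0,0]],[[0,0,0],[0,0,0]]]}}

```text
time: 11.28
tool_pos: [0.6111, -0.0626, 0.2729]
tcp_rot: [0.573, 0.415, 0.572, -0.415]
contact_force: [-2.0, 0.1, 8.8]
width: 0.0005
```

```bash
python3 -c "
from h import *
look(7); big(7); big(7,'wrist',(290,0,390,70))"
```

```text
to start(mm) [-0.06426316  0.45358399 26.63168784] [-2.0279582   0.05690625  8.82798949] 0.08191353459522921 11.275
```

View pics/bigscene7.png

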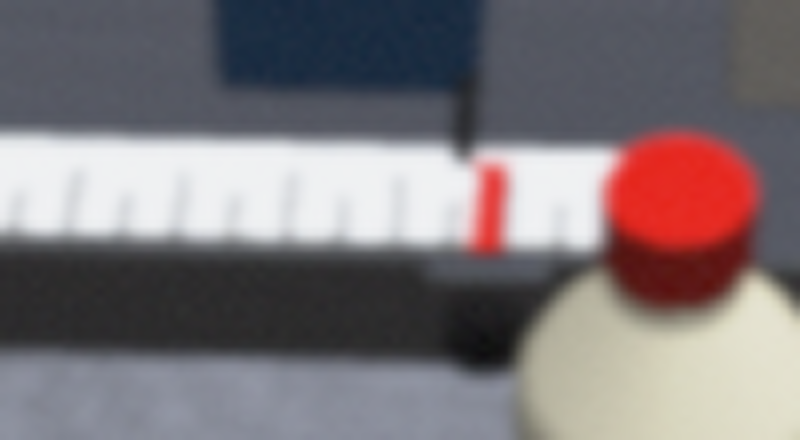

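View pics/bigwrist7.png

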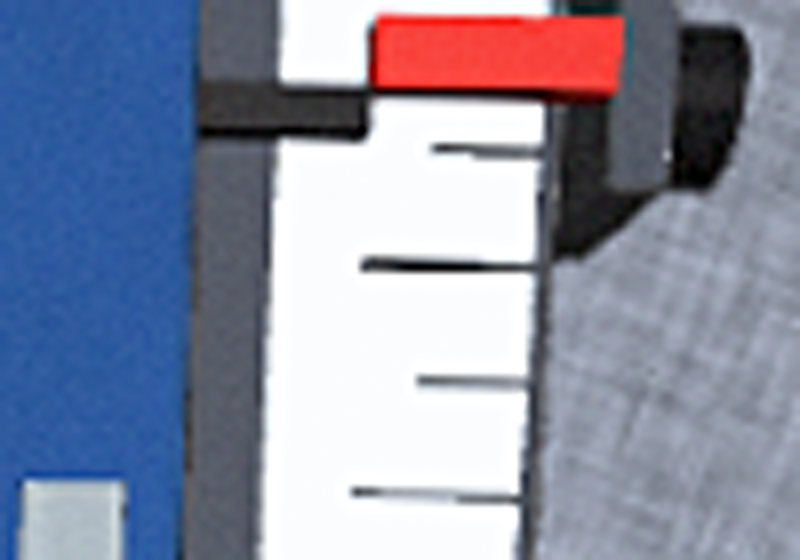

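```bash
python3 -c "
from h import *
meas('wrist',7,(290,0),8,(362,110),(380,54))
meas('scene',7,(200,215),8,(464,152),(495,166))"
```

```text
wrist [54.94029028 66.320137  ] [56.86092172 71.6792061 ] gap 5.359069107926203
scene [56.48091529 66.89396816] [57.92345238 72.64166972] gap 5.747701555152446
```

>>> {"op": "send_rows", "data": {"steps": [[[-0.015,0,0],[0,0,0]],[[-0.015,0,0.062],[0,0,0]],[[-0.015,0,0.062],[0,0,0]],[[-0.003,0,0.062],[0,0,0]],[[0,0,0.062],[0,0,0]],[[0,0,0.056],[0,0,0]],[[0,0,0.045],[0,0,0]],[[0,0,0.034],[0,0,0]],[[0,0,0.023],[0,0,0]],[[0,0,0.018],[0,0,0]],[[0,0,0.018],[0,0,0]]]}}

```text
time: 12.75
tool_pos: [0.6135, -0.0703, 0.2729]
tcp_rot: [0.573, 0.415, 0.572, -0.415]
contact_force: [-1.4, -0.5, 9.2]
width: 0.0005
```

```bash
python3 -c "
from h import *
look(8); big(8); big(8,'wrist',(290,0,390,70))"
```

```text
to start(mm) [-0.04644487  0.51669817 18.51716878] [-1.36654047 -0.47931262  9.228102  ] 0.08192829816711172 12.75
```

View pics/bigscene8.png

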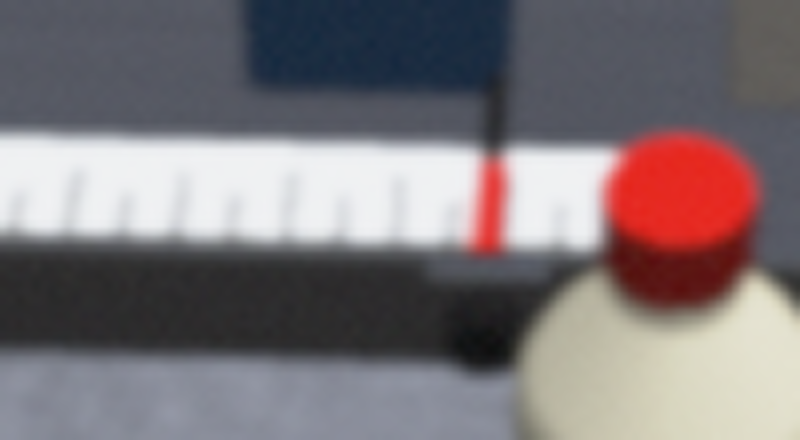

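View pics/bigwrist8.png

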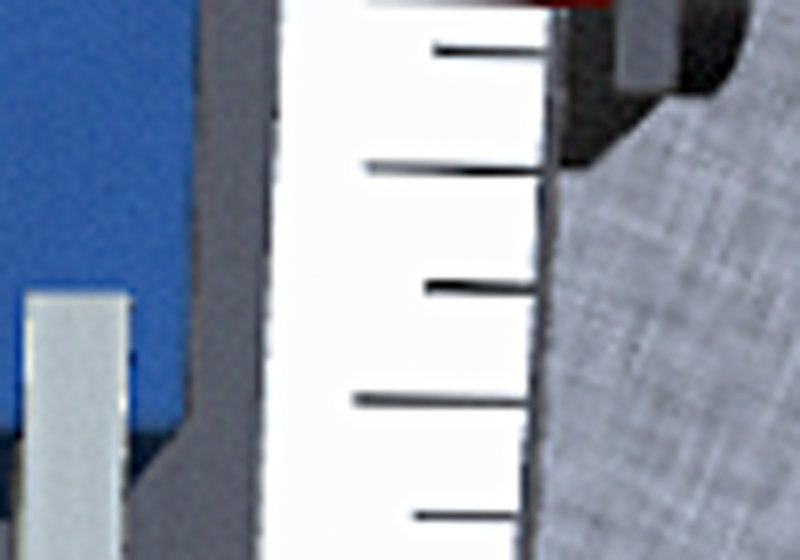

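The pointer (col 494) lines up with the red mark's inner end (col 494). I'll lift straight up and check from higher.

>>> {"op": "send_rows", "data": {"steps": [[[-0.01,0,0],[0,0,0]],[[-0.05,0,0],[0,0,0]],[[-0.15,0,0],[0,0,0]],[[-0.2,0,0],[0,0,0]],[[-0.2,0,0],[0,0,0]],[[-0.2,0,0],[0,0,0]],[[-0.2,0,0],[0,0,0]]]}}

```text
time: 13.72
tool_pos: [0.6133, -0.0702, 0.3502]
tcp_rot: [0.571, 0.415, 0.573, -0.416]
contact_force: [0.0, -0.1, -0.1]
width: 0.0007
```

```bash
python3 -c "
from h import *
look(9); big(9); f=grab('top','top9.png');big(9,'top',(220,140,300,200),10)
big(9,'wrist',(270,0,370,75),8)
print([robot.search_frame('top',t)[:2] for t in('bottle','marker','offcut')])"
```

```text
to start(mm) [77.1654744   0.84035061 18.76942946] [ 0.03112341 -0.13753519 -0.09442657] 0.15919041713863802 13.725
[[{'extent': [192.5, 123.8, 228.2, 163.5], 'score': 0.81}], [{'extent': [283.0, 248.3, 298.5, 319.9], 'score': 0.69}], []]
```

View pics/bigscene9.png

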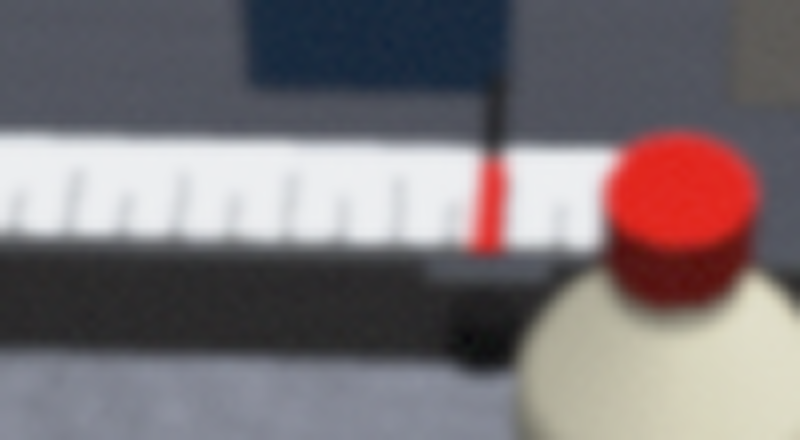

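View pics/bigtop9.png

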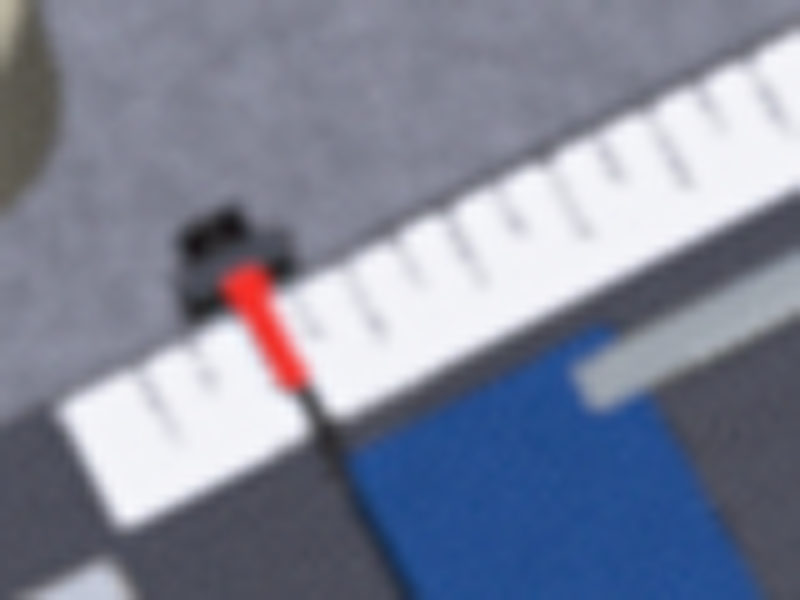

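View pics/bigwrist9.png

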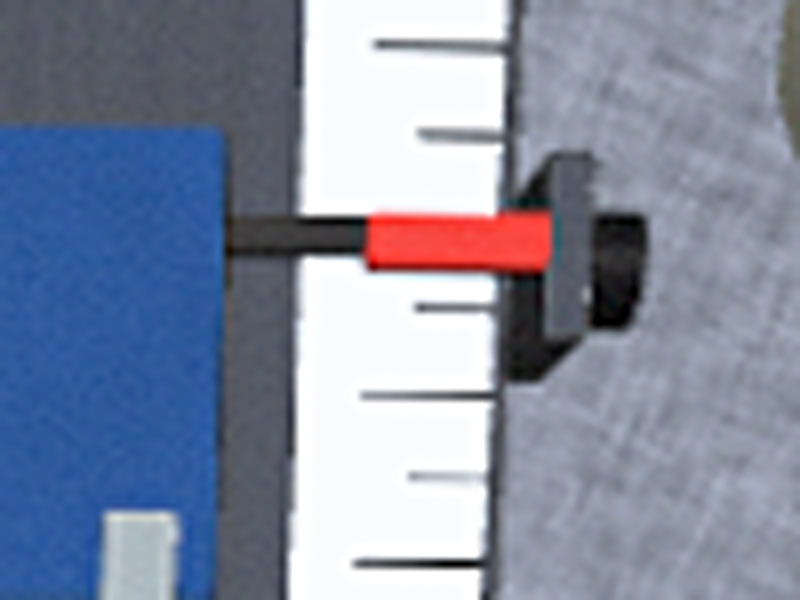

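```bash
python3 -c "
from h import *
meas('wrist',9,(270,0),8,(362,236),(372,243))
meas('scene',9,(200,215),8,(494,152),(494,162))
meas('top',9,(220,140),10,(312,398),(295,385))
a=cv2.imread('pics/scene9.png');cv2.imwrite('pics/s9.png',a)
for n,i in (('top','top0.png'),('top','top9.png')): print(0)
d=cv2.absdiff(cv2.imread('pics/scene0.png'),a).max(2); print([ (k,int((d[b[1]:b[3],b[0]:b[2]]>40).sum())) for k,b in dict(bottle=(258,228,306,312),offcut=(115,270,180,322),marker=(255,148,300,198)).items()])"
```

```text
wrist [55.25041019 71.87134442] [56.87918021 71.69879298] gap -0.17255144498302855
scene [56.3045191  72.41157429] [56.88395738 72.40677761] gap -0.004796689207708482
top [53.73153827 69.24938031] [57.61528369 70.60749344] gap 1.3581131336191135
0
0
[('bottle', 11), ('offcut', 0), ('marker', 167)]
```

View pics/s9.png

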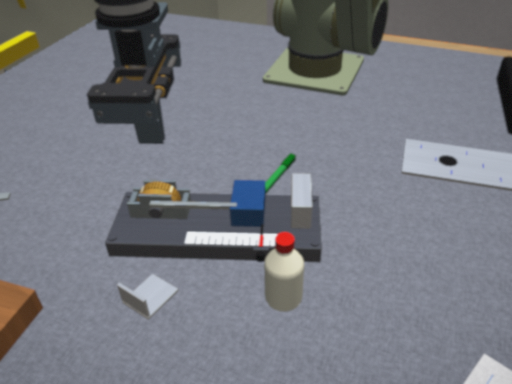

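```bash
python3 -c "
from h import *
robot.close_job(); print(robot.get_obs()['time'])"
```

```text
the job is handed in; nothing more can be done
the job is handed in; nothing more can be done
```

The pointer now stands on the red mark, the hand is clear, and the job is handed in; it gave no verdict. I rolled the brass wheel with the closed fingertips in five strokes at about 8–9 N, lifting between them, then raised the hand about 77 mm straight up. The last clock reading before hand-in was about 14 s of the 61 s.

**Pointer against mark:** Final pictures put the mark ahead of the pointer by −0.2 mm (wrist), 0.0 mm (scene) and +1.4 mm (top). The top view is the coarsest, with the pointer end blurred, and it disagrees slightly. All three are inside the 3 mm limit.

**Red mark:** It stayed at y = 71.7 mm in the wrist pictures before and after the last strokes, and no contact with it or the jaw was seen.

**Loose objects:**
- **Bottle and angle:** they look unmoved against the first scene picture.
- **Marker:** its patch of the scene picture did change, because the jaw now hides part of it. The network's box for it in the top view is within 2 pixels (roughly 3 mm) of the start.
- **Angle in the top view:** the network did not find it there at the end.

I did not measure the wheel's speed. The pointer was at the same pixel before and after the lift.

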